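# Record a clip that points out the bare knife and its bay

### The job

Record a short tidy-up clip for the class: press the red record key on the document camera's base, point from above at the blue-handled craft knife left bare-bladed on the cutting mat, then point at the empty tray bay lined with blue foam where it belongs, and press the red key once more to stop the recording. Each time you point, keep the fingertips a couple of centimetres over the knife or the bay for about two seconds. Only point: the knife, the mat, the tray and the other things lying about are not touched or shifted, and the grey zoom key is left alone.

Things in the scene. Friction and masses are not known exactly. Their poses are not given: they have to be found in the camera images.
- record_key (a joint): travel of the red record key in m: 0 up, 0.005 fully down. Sprung: it starts to move at 1 N, takes 3.5 N fully down, and comes back up by itself when let go. It counts as pressed from 0.0035
- record_key_top (a point): centre of the top face of the red record key, a round key of 24 mm diameter standing 7 mm out of the dark key panel; at rest its top is 35 mm above the table. It is pressed straight down. The key moves with the camera's base
- zoom_key (a joint): travel of the grey zoom key in m, 0 up, 0.005 down: same shape and spring as the red key. Not to be pressed
- zoom_key_top (a point): centre of the top face of the grey zoom key, 54 mm from the red key's centre, beside it towards -y of the base
- doc_camera: document camera, fixed: light grey base 220 x 120 x 28 mm, both keys on its front part at x = -75 mm. A 16 mm gooseneck rises from the rear at x = 85, y = -30 mm to a camera head of about 50 x 50 x 80 mm, 0.25 to 0.36 m above the table at x = 130, y = 50 mm. Origin: centre of the base's underside; x to the rear (away from the robot), y left, z up
- blue_knife: the craft knife to point at: 150 mm long, dark blue handle 100 x 18 x 14 mm, brass ferrule, bare steel blade 35 mm long. Lies loose on the mat. Origin: underside of the handle's line, at the middle of the whole length; x runs along the knife towards the blade tip (handle from x = -75 to +25 mm, blade from +40 to +75 mm), z up; top of the handle at z = 14 mm
- blue_bay: bright blue foam pad, 190 x 44 x 3 mm, fixed on the floor of the one empty bay of the tool tray: the bay to point at. Origin: centre of its underside, 3 mm above the table; x along the bay, y across it, z up. The bay's dividers stand 19 mm and the tray's rim 22 mm above this origin
- tool_tray: grey tool tray, fixed: 200 x 200 mm, 25 mm high, walls 3 mm, four bays 46 mm wide side by side across its y, each running along its x. Origin: centre of the underside. Which bay is the empty blue one varies
- cutting_mat: green cutting mat with yellow grid, fixed, 450 (x) x 300 (y) x 3 mm. Origin: centre of the underside
- red_knife: another craft knife on the mat, same size, red handle and white cap over the blade, loose; not the one to point at. Origin and axes as the blue knife's
- crane_a: black folded card crane on the mat, loose, about 85 mm long, 45 mm high. Origin: centre of the underside
- crane_b: second black folded card crane, same as the first
- glue: white glue bottle standing on the far part of the mat, 48 mm diameter, 125 mm tall, orange cap, loose. Origin: centre of the underside
- awl: awl with a wooden handle, 140 mm long, 20 mm high, loose in a bay of the tray. Origin: under its middle
- bone_folder: cream bone folder, 152 x 22 x 5 mm, loose in a bay of the tray. Origin: under its middle
- tweezers: steel tweezers, 147 mm long, 9 mm high, loose in a bay of the tray. Origin: under its middle
Not all that is in view belongs to the job. There is more than one size of the blue_knife; the one meant has the size given above.

How it is judged:
By the outcome, as a careful person would: the job done as asked, in the order asked, and still so for the second after the job is handed in, with the robot touching nothing.
It also fails if it takes over 64 s, if anything falls off the work surface, if the arm or the gripper's body presses on something with over 40 N, if the wrist force passes 120 N, or if a joint passes its speed limit or range.

### The arm

A 7-joint arm with a two-finger parallel gripper is mounted at the origin on the work surface. World frame = base frame: x ahead of the robot, y to its left, z up, the work surface at z = 0. Lengths are in mm, angles in rad, forces in N, time in s.
With the tool pointing down it reaches from about 400 to 875 mm from the base axis. Payload 4.4 kg.
Tool frame: the origin (TCP) lies between the finger pads, 19 mm behind the fingertips; this is the grasp point; x points along the fingers, z is the direction in which the jaws open and shut, and the axes are right-handed (so a half turn about x gives the same grasp; the last joint's range is limited). The gripper opens to 85 mm and grips with 20 to 120 N. Pads are 22 mm wide; open, the fingers measure 114 mm over their backs; the gripper's body (76 mm by 85 mm) begins 54 mm behind the grasp point. The pads swing forward as they close: fully open they stand 13 mm farther back than shut.
Start: joints at [-1.277, 0.628, 0.038, 1.517, -0.027, 0.996, -0.02], TCP at [228.834, 608.401, 250.013] pointing down, gripper open.
Joint ranges: [-3.06, 3.06], [-0.37, 2.12], [-1.25, 1.32], [0.18, 2.47], [-1.1, 4.24], [0.23, 1.98], [-2.94, 2.94]. Speed limits (rad/s): [2.57, 2.57, 3.14, 3.14, 3.14, 3.14, 3.14].

### API

Orientations are given as a unit quaternion [w, x, y, z].
In Python, from station import ctrl gives the robot as it stands.
- The arm moves only by the shell command python3 -m jog 'ROWS' [FORCE]. ROWS is JSON, a list that holds one entry, the list of rows, each a list of 7 numbers: the shift along the tool's x, y, z in cm, then the turn, a rotation vector about the tool's x, y, z in degrees, then the closure, from 0 (fully open) to 1 (shut). A call has 1 to 20 rows; each row is the pose to reach, as a shift and turn from the pose commanded when the call began, along the tool's axes at that moment; what a row does not reach only later rows make up. A row lasts 1/12 s, in which the tool goes at most 41.7 mm and 7.16 degrees, less where a joint would pass 70% of its speed; a pose out of reach is approached as far as the arm can. A call with a gripper value outside its range is refused whole. The fingers move at their own pace and stop on an object; FORCE is the grip in N (left out, the last holds). Time passes only in rows, so rows that repeat a pose let the fingers close. It gives the time, the measured TCP pose, the force and the opening at its end, in the units of the state.
- ctrl.read_state(): the state, without advancing time (a new reading comes with each control period).
- ctrl.read_camera(name): name is "scene" or "top"; returns a dict with "image" (480x640x3 uint8, blue, green, red), "intrinsics" (3x3 intrinsics, pixels), "k1" (the pictures are not rectified: a ray, as slopes to the right and down, at radius r is drawn at 1 + k1 r^2 times it, then the intrinsics apply), "xyz" and "attitude" of the camera in the world. Camera axes: x right, y up, looking along -z (the intrinsics and any distortion apply to the point x, -y, -z); pixel columns grow to the right and rows downward; lengths in mm; the calibration is good to about 2 mm. A picture is of the moment at which its call begins. There is no depth.
- ctrl.hand_in(): hands the job in, once; it reports no verdict.
Trained networks look in the newest picture that a camera, given by its name, has taken for a name from the list of things; names that differ only in an ending like _2 or _b are one class to them, and where a whole thing is asked for, a point or a joint stands for the part that bears it (a point fixed in the world has none). Each returns a list of dicts, best first, with "confidence" (0 to 1); they miss things now and then, are a little off and sometimes report something else, mostly with a low value. They report only what shows in the picture. A call takes as long as a camera call. They do not tell look-alikes from the thing itself.
- ctrl.boxes_of(camera, label): "at" ([x, y, z] in mm, in world coordinates, good to about 4 mm: the middle of the surface that is visible of it).
- ctrl.spot_point(camera, label): "at" ([x, y, z] in mm, in world coordinates, good to about 4 mm: a listed point, or the origin of a listed thing).
The state is a dict: "time": time; "joint_pos": joint angles; "qvel": joint speeds; "tau": joint torques, N m; "eef_pos": TCP position; "ee_rot": TCP orientation; "contact_force": force on the tool from outside, world axes, zero at the start; "moment": the same for the moment, N m; "gripper_width": finger opening in mm.
Only numpy, scipy, OpenCV 4.12 (cv2) and the standard library are available. Lean on these libraries where they do the work, as an engineer would, in place of code of your own. Each camera call takes 0.05 s, during which the arm holds its last target. There are 200 camera calls.

## Working session

There is one attempt and no reset: what is moved stays moved. The work goes in short steps, Python scripts to look and compute and a shell command to move; the robot and the scene stay as the last step left them, time stands still between calls to the robot, and variables do not carry over. Pictures are saved under pics/ and viewed, about 8 in all and at most 12, crops included, and the job is handed in when it is done.

```bash
mkdir -p pics
python3 - <<'E'
from station import ctrl
import cv2
for c in ["scene","top"]:
    r=ctrl.read_camera(c); cv2.imwrite(f"pics/{c}1.png",r["image"])
    print(c,r["intrinsics"],r["k1"],r["xyz"],r["attitude"])
    for l in ["record_key_top","zoom_key_top","blue_knife","blue_bay","doc_camera","tool_tray","red_knife","glue","crane_a"]:
        print(l,[([round(v) for v in d["at"]],round(d["confidence"],2)) for d in ctrl.spot_point(c,l)])
s=ctrl.read_state();print(s)
E
```

```text
scene [[495.57389864   0.         321.85042444]
 [  0.         495.57389864 233.3412991 ]
 [  0.           0.           1.        ]] -0.09613429787681166 [1043.20383168 -389.42195142  739.87855721] [0.82331028 0.33901654 0.16273656 0.42514091]
record_key_top [([560, 272, 3], 0.73)]
zoom_key_top []
blue_knife [([549, -110, 2], 0.7)]
blue_bay [([541, 372, -3], 0.71)]
doc_camera [([566, -351, 0], 0.56)]
tool_tray [([554, 297, 1], 0.98)]
red_knife [([525, 55, 2], 0.72)]
glue [([739, -55, 5], 0.63), ([544, 372, 1], 0.16)]
crane_a [([468, -36, -1], 0.56)]
top [[442.10908475   0.         317.27054697]
 [  0.         442.10908475 235.70890925]
 [  0.           0.           1.        ]] 0.006795669878031048 [432.887542    -6.01997384 874.62313224] [ 0.71527231  0.02665671 -0.02772653 -0.69778663]
record_key_top [([495, -313, 34], 0.49)]
zoom_key_top [([488, -363, 38], 0.43), ([493, -313, 32], 0.23)]
blue_knife [([546, -104, 3], 0.81), ([284, 242, -1], 0.62), ([546, 373, 5], 0.56)]
blue_bay [([545, 373, 4], 0.59)]
doc_camera [([564, -347, 4], 0.75)]
tool_tray [([554, 298, 0], 0.72)]
red_knife [([524, 58, 3], 0.65)]
glue [([740, -54, 2], 0.96)]
crane_a [([660, -33, 2], 0.77), ([469, -34, 2], 0.64)]
{'time': 1.0, 'joint_pos': array([-1.27678191,  0.62838082,  0.03852825,  1.51738048, -0.02702968,
        0.99625405, -0.02002087]), 'qvel': array([-2.42627204e-03, -3.25355626e-06,  2.45886945e-04, -1.16218785e-03,
       -1.45689636e-03,  1.24816548e-03,  5.75077817e-04]), 'tau': array([ 1.10921876e-04, -5.63271868e+01,  1.22567810e+00, -1.93794107e+01,
        1.09553657e-02,  1.44262005e-03,  3.87573425e-05]), 'eef_pos': array([228.86168083, 608.42065439, 250.03263075]), 'ee_rot': array([ 0.58143439, -0.4024034 ,  0.58139816,  0.40246954]), 'contact_force': array([ 0.49133486,  0.21200148, -0.54229128]), 'moment': array([ 0.0218673 ,  0.00046588, -0.02580882]), 'gripper_width': 85.09126545107337}
```

View pics/top1.png

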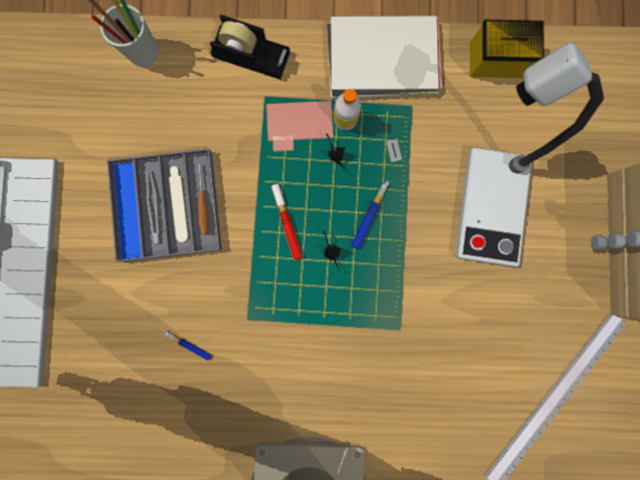

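View pics/scene1.png

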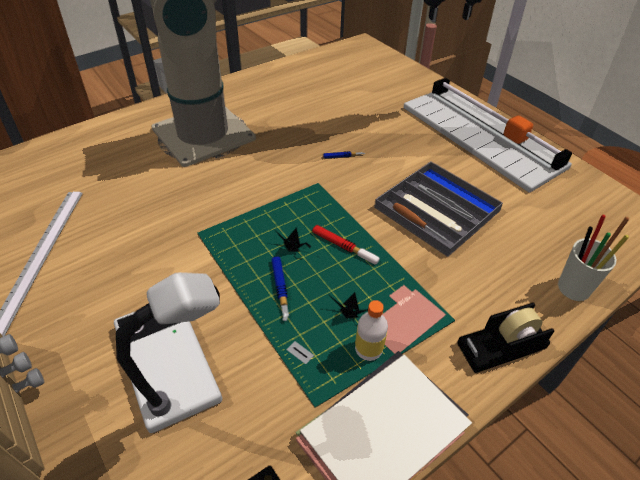

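The top view shows the red key at about (478,242) with the grey key beside it at (506,246). The full-size blue knife is on the mat at (370,215), and a smaller look-alike lies at (188,345). The blue bay is at (128,210). The scene view agrees. Next I refine these from pixels.

```bash
cat > h.py <<'E'
import numpy as np,cv2
from scipy.spatial.transform import Rotation as R
from station import ctrl
def rot(q): return R.from_quat(np.r_[q[1:],q[0]])
def px2w(r,u,z):
    d=np.array([r["k1"],0,0,0,0],float)
    x,y=cv2.undistortPoints(np.array([[u]],float),r["intrinsics"],d)[0,0]
    v=rot(r["attitude"]).apply([x,-y,-1]); o=np.array(r["xyz"])
    return o+v*(z-o[2])/v[2]
def shift(target):  # tool-axis shift in cm
    s=ctrl.read_state(); return (rot(s["ee_rot"]).inv().apply(np.array(target)-s["eef_pos"])/10).round(2)
E
python3 - <<'E'
from h import *
r=ctrl.read_camera("top"); b,g,rd=[r["image"][...,i].astype(int) for i in range(3)]
def seg(m,box,z,n):
    x0,y0,x1,y1=box; k=np.zeros(m.shape,np.uint8); k[y0:y1,x0:x1]=m[y0:y1,x0:x1]
    N,_,st,c=cv2.connectedComponentsWithStats(k); i=1+st[1:,4].argmax()
    ys,xs=np.nonzero(_==i); rc=cv2.minAreaRect(np.c_[xs,ys].astype(np.float32))
    print(n,st[i],c[i].round(1),px2w(r,c[i],z).round(1),'rect',px2w(r,rc[0],z).round(1),rc[1],rc[2])
seg((rd>150)&(g<80)&(b<80),(465,230,492,256),35,"red")
seg((rd>85)&(abs(rd-b)<25),(496,236,516,256),35,"zoom")
seg((b>100)&(rd<80)&(b>g+50),(345,180,395,255),15,"handle")
seg((b>100)&(rd<80)&(b>g+50),(105,150,150,270),6,"bay")
R0=rot(ctrl.read_state()["ee_rot"]).as_matrix();print(R0.round(3))
E
```

```text
red [473 237  12  10 102] [478.3 241.7] [ 493.9 -313.1   35. ] rect [ 494.2 -313.5   35. ] (9.0, 11.0) 90.0
zoom [498 238  15  17 212] [505.1 246. ] [ 486.8 -364.    35. ] rect [ 486.9 -363.7   35. ] (16.0, 14.0) 90.0
handle [352 202  26  47 406] [364.3 226. ] [520.4 -97.8  15. ] rect [522.3 -98.6  15. ] (8.770645141601562, 49.65732955932617) 25.463346481323242
bay [ 114  162   27   97 1853] [126.7 210.5] [540.4 370.9   6. ] rect [540.7 371.1   6. ] (95.54058074951172, 19.571022033691406) 84.95755004882812
[[-0.    -0.936  0.352]
 [ 0.     0.352  0.936]
 [-1.     0.     0.   ]]
```

```bash
python3 -c "
from h import *
print(shift([480,250,220]),shift([494,-313,150]))"
```

```text
[  3.   -36.13 -24.7 ] [  9.99 -57.26 -76.91]
```

```bash
python3 -m jog '[[[3,-36.1,-24.7,0,0,0,1],[3,-36.1,-24.7,0,0,0,1],[3,-36.1,-24.7,0,0,0,1],[3,-36.1,-24.7,0,0,0,1],[3,-36.1,-24.7,0,0,0,1],[3,-36.1,-24.7,0,0,0,1],[3,-36.1,-24.7,0,0,0,1],[3,-36.1,-24.7,0,0,0,1],[3,-36.1,-24.7,0,0,0,1],[3,-36.1,-24.7,0,0,0,1],[3,-36.1,-24.7,0,0,0,1],[3,-36.1,-24.7,0,0,0,1]]]' 30; python3 -c "
from h import *
print(shift([494,-313,150]),ctrl.read_state()['joint_pos'].round(2))"
```

```text
time: 2.05
eef_pos: [483.5, 243.4, 219.9]
ee_rot: [0.583, -0.401, 0.583, 0.398]
contact_force: [0.9, -0.5, -0.8]
gripper_width: 0.1
[  7.19 -21.07 -51.48] [-0.55  0.51  0.04  1.86 -0.02  0.77  0.7 ]
```

```bash
python3 -m jog '[[[7.2,-21.1,-51.5,0,0,0,1],[7.2,-21.1,-51.5,0,0,0,1],[7.2,-21.1,-51.5,0,0,0,1],[7.2,-21.1,-51.5,0,0,0,1],[7.2,-21.1,-51.5,0,0,0,1],[7.2,-21.1,-51.5,0,0,0,1],[7.2,-21.1,-51.5,0,0,0,1],[7.2,-21.1,-51.5,0,0,0,1],[7.2,-21.1,-51.5,0,0,0,1],[7.2,-21.1,-51.5,0,0,0,1],[7.2,-21.1,-51.5,0,0,0,1],[7.2,-21.1,-51.5,0,0,0,1],[7.2,-21.1,-51.5,0,0,0,1],[7.2,-21.1,-51.5,0,0,0,1],[7.2,-21.1,-51.5,0,0,0,1],[7.2,-21.1,-51.5,0,0,0,1],[7.2,-21.1,-51.5,0,0,0,1],[7.2,-21.1,-51.5,0,0,0,1]]]'; python3 -c "
from h import *
print(shift([494,-313,72]),ctrl.read_state()['joint_pos'].round(2))"
```

```text
time: 3.55
eef_pos: [496.6, -303.9, 148.2]
ee_rot: [0.581, -0.403, 0.58, 0.404]
contact_force: [0.1, -0.7, 0.9]
gripper_width: -0.0
[ 7.61 -0.07 -0.95] [ 0.51  0.66 -0.02  1.81  0.01  0.68  1.7 ]
```

```bash
python3 -m jog '[[[6,0,-1,0,0,0,1],[6,0,-1,0,0,0,1],[6,0,-1,0,0,0,1],[6,0,-1,0,0,0,1],[6,0,-1,0,0,0,1],[6,0,-1,0,0,0,1]]]'
python3 - <<'E'
from h import *
print(shift([494,-313,54]))
for c in ["top","scene"]:
    r=ctrl.read_camera(c); 
    if c=="top": t=r["image"][180:300,420:580]
cv2.imwrite("pics/press.png",np.hstack([cv2.resize(t,(640,480))]))
E
```

```text
time: 4.05
eef_pos: [493.9, -315.3, 89.7]
ee_rot: [0.582, -0.404, 0.581, 0.402]
contact_force: [-0.2, -0.1, 0.2]
gripper_width: -0.0
[3.57 0.08 0.22]
```

View pics/press.png

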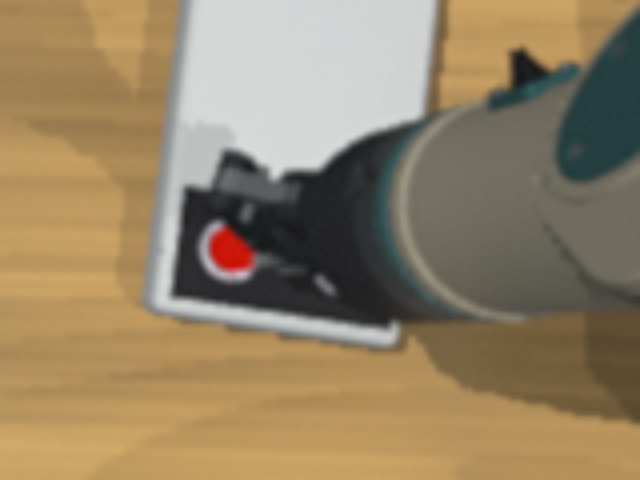

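The crop shows the closed fingertips just over the red disc at crop (230,250); the grey key is hidden behind the wrist, well clear of the fingers. I'll go down in small steps now.

```bash
python3 -m jog '[[[2,0.1,0.2,0,0,0,1],[2.6,0.1,0.2,0,0,0,1],[2.6,0.1,0.2,0,0,0,1],[2.6,0.1,0.2,0,0,0,1],[2.6,0.1,0.2,0,0,0,1]]]'; python3 -m jog '[[[0.4,0,0,0,0,0,1],[0.6,0,0,0,0,0,1],[0.6,0,0,0,0,0,1],[0.6,0,0,0,0,0,1]]]';python3 -m jog '[[[0.1,0,0,0,0,0,1],[0.2,0,0,0,0,0,1],[0.2,0,0,0,0,0,1],[0.2,0,0,0,0,0,1]]]'; python3 -c "
from h import *
print(ctrl.read_state()['contact_force'],shift([494,-313,54]))"
```

```text
time: 4.57
eef_pos: [492.5, -313.7, 62.6]
ee_rot: [0.582, -0.403, 0.581, 0.402]
contact_force: [0.4, -0.2, 0.7]
gripper_width: 0.1
time: 4.9
eef_pos: [492.1, -313.4, 55.9]
ee_rot: [0.581, -0.402, 0.581, 0.402]
contact_force: [0.2, 0.1, -0.4]
gripper_width: -0.3
time: 5.23
eef_pos: [492.1, -313.3, 53.9]
ee_rot: [0.581, -0.402, 0.581, 0.403]
contact_force: [-0.2, 0.4, 0.4]
gripper_width: -0.1
[-0.18792813  0.42298681  0.39879256] [-0.01 -0.16  0.1 ]
```

```bash
for i in 1; do python3 -m jog '[[[0.1,0,0,0,0,0,1],[0.2,0,0,0,0,0,1],[0.2,0,0,0,0,0,1],[0.2,0,0,0,0,0,1]]]'; python3 -m jog '[[[0.1,0,0,0,0,0,1],[0.1,0,0,0,0,0,1],[0.1,0,0,0,0,0,1]]]'; python3 -m jog '[[[0.1,0,0,0,0,0,1],[0.1,0,0,0,0,0,1],[0.1,0,0,0,0,0,1]]]'; done | egrep 'eef|force'
```

```text
eef_pos: [492.2, -313.4, 52.0]
contact_force: [-0.4, -1.2, 1.5]
eef_pos: [492.2, -313.3, 51.0]
contact_force: [-0.7, -0.1, 2.7]
eef_pos: [492.2, -313.4, 50.0]
contact_force: [-1.4, 0.0, 2.9]
```

```bash
(python3 -m jog '[[[0.1,0,0,0,0,0,1],[0.1,0,0,0,0,0,1],[0.1,0,0,0,0,0,1]]]';python3 -m jog '[[[0.05,0,0,0,0,0,1],[0.05,0,0,0,0,0,1],[0.05,0,0,0,0,0,1]]]')| egrep 'eef|force'
python3 - <<'E'
from h import *
r=ctrl.read_camera("top")["image"]; t=r[200:275,450:550]; cv2.imwrite("pics/press2.png",cv2.resize(t,(640,480)))
E
```

```text
eef_pos: [492.2, -313.4, 49.0]
contact_force: [-1.5, -0.6, 3.6]
eef_pos: [492.2, -313.4, 48.8]
contact_force: [-0.8, 1.0, 5.5]
```

View pics/press2.png

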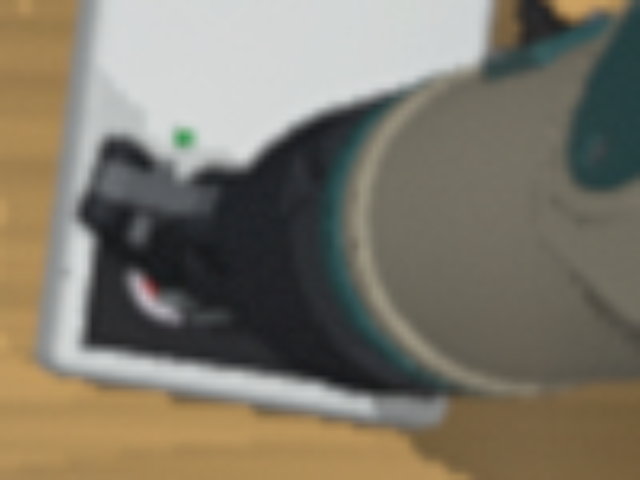

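The picture shows the fingertips on the red key at crop (150,290). The force rose to 5.5 N with the travel stopped at the bottom, so the key is pressed. Now I rise and go to the knife.

```bash
python3 -m jog '[[[-2,0,0,0,0,0,1],[-5,0,0,0,0,0,1],[-8,0,0,0,0,0,1],[-8,0,0,0,0,0,1],[-8,0,0,0,0,0,1]]]'; python3 -c "
from h import *
print(shift([540,-105,130]),shift([540,-105,58]))
r=ctrl.read_camera('top');
print([(np.round(d['at']),d['confidence']) for d in ctrl.spot_point('top','blue_knife')],[(np.round(d['at']),d['confidence']) for d in ctrl.spot_point('top','record_key_top')])"
```

```text
time: 7.03
eef_pos: [493.2, -314.0, 129.9]
ee_rot: [0.582, -0.404, 0.581, 0.401]
contact_force: [-0.4, -1.2, -1.4]
gripper_width: 0.1
[-0.03  2.98 21.21] [ 7.17  3.   21.21]
[(array([284., 242.,  -3.]), 0.66), (array([ 547., -107.,    2.]), 0.58), (array([470., -35.,   4.]), 0.16)] [(array([ 493., -313.,   32.]), 0.5)]
```

```bash
python3 -m jog '[[[0,3,21.2,0,0,0,1],[0,3,21.2,0,0,0,1],[0,3,21.2,0,0,0,1],[0,3,21.2,0,0,0,1],[0,3,21.2,0,0,0,1],[0,3,21.2,0,0,0,1],[0,3,21.2,0,0,0,1],[0,3,21.2,0,0,0,1],[2,3,21.2,0,0,0,1],[4,3,21.2,0,0,0,1],[6,3,21.2,0,0,0,1],[6,3,21.2,0,0,0,1],[6,3,21.2,0,0,0,1],[6,3,21.2,0,0,0,1]]]'
python3 - <<'E'
from h import *
print(shift([540,-105,58]))
r=ctrl.read_camera("scene")["image"]; cv2.imwrite("pics/knife.png",cv2.resize(r[170:380,190:470],(800,600)))
E
```

```text
time: 8.35
eef_pos: [538.7, -105.9, 68.9]
ee_rot: [0.582, -0.402, 0.582, 0.402]
contact_force: [-0.1, 0.2, -0.1]
gripper_width: 0.1
[ 1.09 -0.09  0.14]
```

View pics/knife.png

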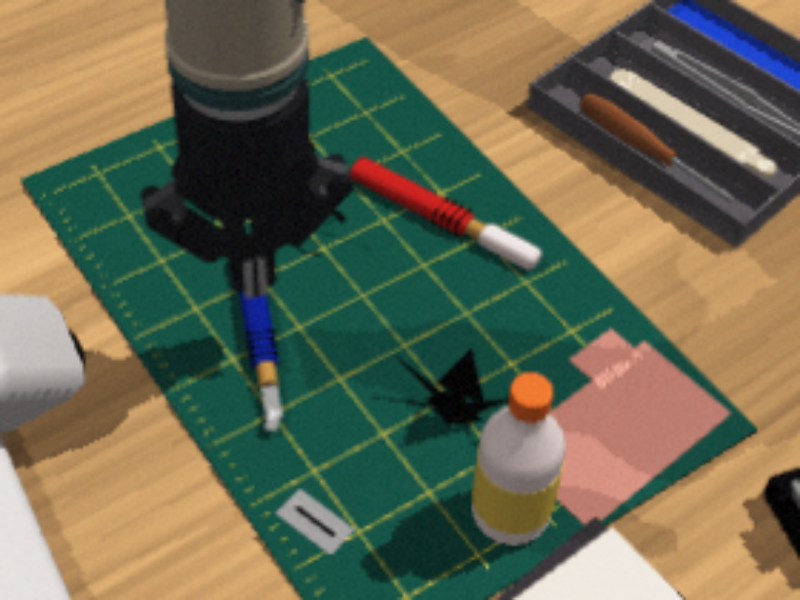

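The fingertips, at crop (255,285), hang over the blue handle, clear of the cranes and the red knife. I go 1 cm lower and hold.

```bash
python3 -m jog '[[[1,0,0.1,0,0,0,1],[1,0,0.1,0,0,0,1],[1,0,0.1,0,0,0,1],[1,0,0.1,0,0,0,1],[1,0,0.1,0,0,0,1],[1,0,0.1,0,0,0,1],[1,0,0.1,0,0,0,1],[1,0,0.1,0,0,0,1],[1,0,0.1,0,0,0,1],[1,0,0.1,0,0,0,1],[1,0,0.1,0,0,0,1],[1,0,0.1,0,0,0,1],[1,0,0.1,0,0,0,1],[1,0,0.1,0,0,0,1],[1,0,0.1,0,0,0,1],[1,0,0.1,0,0,0,1],[1,0,0.1,0,0,0,1],[1,0,0.1,0,0,0,1],[1,0,0.1,0,0,0,1],[1,0,0.1,0,0,0,1]]]'; python3 -m jog '[[[0,0,0,0,0,0,1],[0,0,0,0,0,0,1],[0,0,0,0,0,0,1],[0,0,0,0,0,0,1],[0,0,0,0,0,0,1],[0,0,0,0,0,0,1],[0,0,0,0,0,0,1],[0,0,0,0,0,0,1],[0,0,0,0,0,0,1]]]'; python3 -m jog '[[[-3,0,0,0,0,0,1],[-7,0,0,0,0,0,1],[-10,0,0,0,0,0,1],[-10,0,0,0,0,0,1],[-10,0,0,0,0,0,1],[-10,0,0,0,0,0,1]]]'; python3 -c "
from h import *
print(shift([541,371,130]),shift([541,371,53]))"
```

```text
time: 10.07
eef_pos: [539.1, -103.4, 58.5]
ee_rot: [0.581, -0.402, 0.581, 0.402]
contact_force: [0.1, 0.2, -0.2]
gripper_width: 0.1
time: 10.82
eef_pos: [539.0, -103.4, 58.5]
ee_rot: [0.581, -0.402, 0.581, 0.402]
contact_force: [1.0, -0.8, 0.2]
gripper_width: 0.1
time: 11.32
eef_pos: [538.6, -103.3, 158.3]
ee_rot: [0.581, -0.402, 0.582, 0.403]
contact_force: [0.1, 0.4, -0.3]
gripper_width: -0.5
[ 2.84 16.47 44.48] [10.54 16.47 44.48]
```

```bash
python3 -m jog '[[[0,16.5,44.5,0,0,0,1],[0,16.5,44.5,0,0,0,1],[0,16.5,44.5,0,0,0,1],[0,16.5,44.5,0,0,0,1],[0,16.5,44.5,0,0,0,1],[0,16.5,44.5,0,0,0,1],[0,16.5,44.5,0,0,0,1],[0,16.5,44.5,0,0,0,1],[0,16.5,44.5,0,0,0,1],[0,16.5,44.5,0,0,0,1],[0,16.5,44.5,0,0,0,1],[0,16.5,44.5,0,0,0,1],[0,16.5,44.5,0,0,0,1],[3,16.5,44.5,0,0,0,1],[6,16.5,44.5,0,0,0,1],[8,16.5,44.5,0,0,0,1],[8,16.5,44.5,0,0,0,1],[8,16.5,44.5,0,0,0,1],[8,16.5,44.5,0,0,0,1]]]'
python3 - <<'E'
from h import *
print(shift([541,371,53]))
r=ctrl.read_camera("scene")["image"]; cv2.imwrite("pics/bay.png",cv2.resize(r[100:280,330:570],(800,600)))
E
```

```text
time: 12.9
eef_pos: [541.9, 370.6, 78.9]
ee_rot: [0.582, -0.402, 0.581, 0.402]
contact_force: [1.6, -0.3, -0.6]
gripper_width: 0.1
[2.59 0.1  0.  ]
```

View pics/bay.png

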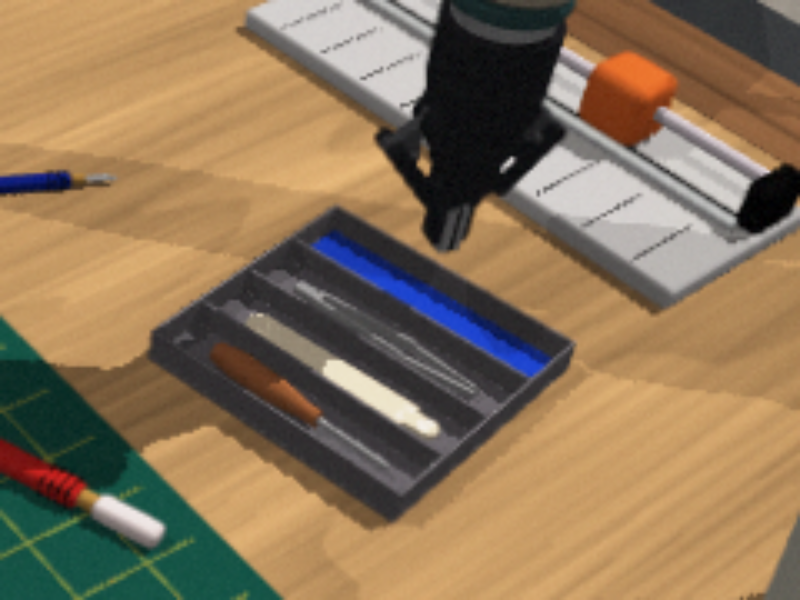

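The fingertips at crop (455,240) hang over the middle of the blue bay, still about 5 cm up. I lower them and hold.

```bash
python3 -m jog '[[[1.5,0,0,0,0,0,1],[2.7,0.1,0,0,0,0,1],[2.7,0.1,0,0,0,0,1],[2.7,0.1,0,0,0,0,1],[2.7,0.1,0,0,0,0,1],[2.7,0.1,0,0,0,0,1],[2.7,0.1,0,0,0,0,1],[2.7,0.1,0,0,0,0,1],[2.7,0.1,0,0,0,0,1],[2.7,0.1,0,0,0,0,1],[2.7,0.1,0,0,0,0,1],[2.7,0.1,0,0,0,0,1],[2.7,0.1,0,0,0,0,1],[2.7,0.1,0,0,0,0,1],[2.7,0.1,0,0,0,0,1],[2.7,0.1,0,0,0,0,1],[2.7,0.1,0,0,0,0,1],[2.7,0.1,0,0,0,0,1],[2.7,0.1,0,0,0,0,1],[2.7,0.1,0,0,0,0,1]]]'; python3 -m jog '[[[0,0,0,0,0,0,1],[0,0,0,0,0,0,1],[0,0,0,0,0,0,1],[0,0,0,0,0,0,1],[0,0,0,0,0,0,1],[0,0,0,0,0,0,1],[0,0,0,0,0,0,1],[0,0,0,0,0,0,1],[0,0,0,0,0,0,1]]]'; python3 -m jog '[[[-4,0,0,0,0,0,1],[-8,0,0,0,0,0,1],[-12,0,0,0,0,0,1],[-15,0,0,0,0,0,1],[-15,0,0,0,0,0,1],[-15,0,0,0,0,0,1]]]'; python3 -c "
from h import *
print(shift([493,-313.3,130]))"
```

```text
time: 14.62
eef_pos: [540.4, 371.5, 51.5]
ee_rot: [0.581, -0.402, 0.581, 0.402]
contact_force: [-0.7, -0.0, -0.5]
gripper_width: 0.2
time: 15.37
eef_pos: [540.4, 371.6, 51.5]
ee_rot: [0.581, -0.402, 0.581, 0.402]
contact_force: [-0.4, 1.0, -0.5]
gripper_width: 0.2
time: 15.87
eef_pos: [541.5, 372.3, 204.0]
ee_rot: [0.583, -0.402, 0.58, 0.403]
contact_force: [-0.2, -0.1, -0.4]
gripper_width: -0.2
[  7.18 -19.58 -65.91]
```

```bash
python3 -m jog '[[[7.2,-19.6,-65.9,0,0,0,1],[7.2,-19.6,-65.9,0,0,0,1],[7.2,-19.6,-65.9,0,0,0,1],[7.2,-19.6,-65.9,0,0,0,1],[7.2,-19.6,-65.9,0,0,0,1],[7.2,-19.6,-65.9,0,0,0,1],[7.2,-19.6,-65.9,0,0,0,1],[7.2,-19.6,-65.9,0,0,0,1],[7.2,-19.6,-65.9,0,0,0,1],[7.2,-19.6,-65.9,0,0,0,1],[7.2,-19.6,-65.9,0,0,0,1],[7.2,-19.6,-65.9,0,0,0,1],[7.2,-19.6,-65.9,0,0,0,1],[7.2,-19.6,-65.9,0,0,0,1],[7.2,-19.6,-65.9,0,0,0,1],[7.2,-19.6,-65.9,0,0,0,1],[7.2,-19.6,-65.9,0,0,0,1],[7.2,-19.6,-65.9,0,0,0,1],[7.2,-19.6,-65.9,0,0,0,1],[7.2,-19.6,-65.9,0,0,0,1]]]'; python3 -m jog '[[[0,0,0,0,0,0,1],[0,0,0,0,0,0,1],[0,0,0,0,0,0,1],[0,0,0,0,0,0,1]]]';python3 -c "
from h import *
print(shift([493,-313.3,58]))"
```

```text
time: 17.53
eef_pos: [491.2, -312.6, 128.2]
ee_rot: [0.581, -0.402, 0.581, 0.404]
contact_force: [-0.5, 0.4, 0.5]
gripper_width: -0.2
time: 17.87
eef_pos: [492.2, -313.3, 129.6]
ee_rot: [0.581, -0.403, 0.581, 0.403]
contact_force: [1.1, 0.3, -0.1]
gripper_width: 0.2
[ 7.16 -0.08  0.03]
```

```bash
(python3 -m jog '[[[3,0,0,0,0,0,1],[6,0,0,0,0,0,1],[7,0,0,0,0,0,1],[7,0,0,0,0,0,1],[7,0,0,0,0,0,1]]]'; python3 -m jog '[[[0.2,0,0,0,0,0,1],[0.4,0,0,0,0,0,1],[0.6,0,0,0,0,0,1],[0.8,0,0,0,0,0,1],[0.8,0,0,0,0,0,1],[0.8,0,0,0,0,0,1]]]'; python3 -m jog '[[[0.1,0,0,0,0,0,1],[0.1,0,0,0,0,0,1],[0.1,0,0,0,0,0,1]]]') | egrep 'eef|force'
```

```text
eef_pos: [491.8, -314.1, 59.6]
contact_force: [-0.1, 0.1, 0.6]
eef_pos: [492.5, -314.7, 52.0]
contact_force: [-0.6, -0.5, 1.5]
eef_pos: [492.4, -314.7, 50.8]
contact_force: [1.4, -0.3, 2.3]
```

```bash
(python3 -m jog '[[[0.1,0,0,0,0,0,1],[0.2,0,0,0,0,0,1],[0.2,0,0,0,0,0,1],[0.2,0,0,0,0,0,1]]]'; python3 -m jog '[[[0.05,0,0,0,0,0,1],[0.05,0,0,0,0,0,1],[0.05,0,0,0,0,0,1]]]'; python3 -m jog '[[[-3,0,0,0,0,0,1],[-6,0,0,0,0,0,1],[-9,0,0,0,0,0,1],[-12,0,0,0,0,0,1],[-12,0,0,0,0,0,1],[-12,0,0,0,0,0,1]]]') | egrep 'time|eef|force'
```

```text
time: 19.37
eef_pos: [492.4, -314.7, 48.8]
contact_force: [1.1, -1.8, 4.6]
time: 19.62
eef_pos: [492.4, -314.7, 48.7]
contact_force: [1.2, -1.0, 8.0]
time: 20.12
eef_pos: [491.6, -314.2, 169.0]
contact_force: [-0.3, -0.5, -0.7]
```

```bash
python3 -m jog '[[[0,0,0,0,0,0,1],[0,0,0,0,0,0,1],[0,0,0,0,0,0,1],[0,0,0,0,0,0,1]]]'|head -2
python3 - <<'E'
from h import *
r=ctrl.read_camera("top")["image"]; cv2.imwrite("pics/end.png",r)
d=cv2.absdiff(r,cv2.imread("pics/top1.png")).max(2)
for n,b in dict(knife=(345,175,395,255),tray=(105,145,225,265),redknife=(265,180,305,262),cranea=(318,235,348,265)).items(): print(n,(d[b[1]:b[3],b[0]:b[2]]>60).sum())
E
```

```text
time: 20.45
eef_pos: [491.0, -313.8, 166.7]
knife 0
tray 0
redknife 0
cranea 0
```

View pics/end.png

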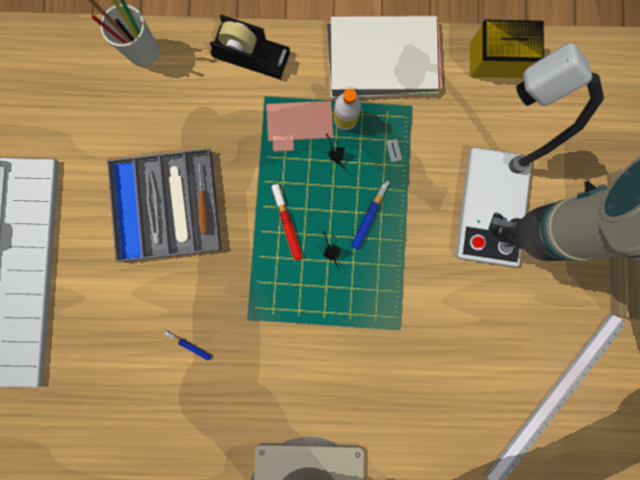

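The final picture shows everything where it was: knife at (370,215), bay at (128,210), and the red key free at (478,242). I'm handing in.

```bash
python3 -c "
from station import ctrl
print(ctrl.hand_in())"
```

```text
the job is handed in; nothing more can be done
None
```

The clip is recorded and the job handed in at about 20.5 s on the robot's clock (limit 64 s). No verdict comes back from the hand-in.

- **Start of recording:** I pressed the red key to its stop. The force rose to 5.5 N and the travel was about 5 mm.
- **Knife:** I held the closed fingertips about 22 mm above the handle of the full-size blue knife for about 2.3 s. The smaller look-alike off the mat was left alone.
- **Bay:** I held the fingertips about 26 mm above the blue foam, 7 mm clear of the rim, for about 2.3 s.
- **End of recording:** I pressed the red key to its stop again, reaching 8 N, then let go and rose clear.

**Last checks:** Comparing the first and last top pictures showed no change around the blue knife, the tray, the red knife or the nearest crane. In the last picture, the glue bottle and second crane also look unmoved. The robot stood clear of everything, with no contact force.

**Not measured:** I judged the key presses from force and height, because key travel isn't reported. The grey key was mostly hidden behind the wrist during the presses. The fingers stayed on the red key, so by the measured positions the grey one was well clear.

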